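# Stow the gate remote in the push-to-open ledge box

## Task

Put the yellow gate remote away in the push-to-open box it is lying on: set it down on the cork mat, press the front of the box's lid until it clicks, keep your fingers on the lid so that it comes up gently instead of flying up, and swing it right back until it stays open by itself. Then take the remote again, this time by its two short ends, and lower it flat, button up, into the pocket in the box without dropping it. Leave the lid open so I see the remote on my way out, and do not disturb the other things on the ledge.

Things in the scene. Friction and masses are not known exactly. Their poses are not given: they have to be found in the camera images.
- remote: Yellow gate remote, a block 48 (its x) x 66 (its y) x 30 mm high, about 90 g, round black rubber button on top. Origin: centre of its underside; z up through the button. It starts flat on the lid, its y along the hinge, between two rails as high as itself about 8 mm from its short ends: there it can only be gripped across its 48 mm width (fingers before and behind it).
- box: Grey push-to-open box fixed to the ledge, 150 (its x) x 200 (its y) mm, walls 60 mm high, solid but for the pocket. Origin: centre of its underside, on the ledge; x points from the lid's free front edge to the hinge (away from the robot, yaw within 0.25 rad), z up.
- pocket_floor (a point): Centre of the blue floor of the pocket (box frame: 0, 0, 20 mm). The pocket is 60 mm in the box's x, 160 mm in its y, 40 mm deep, axes as the box. The remote fits in only with its 66 mm length along the box's y, and fingers then have room only at its short ends.
- lid_hinge (a point): Middle of the lid's hinge line, fixed to the box (box frame: x 67, y 0, z 72.5 mm); the line runs along the box's y and through the mid-plane of the lid board. When the lid is open, a small steel spring arm (24 mm wide) stands up 25 mm beside the hinge, out of the way.
- lid_front (a point): Place to press: on the lid's upper face, mid-width, 128 mm from the hinge line, 12 mm from the front edge; moves with the lid. Lid: wooden board 140 mm hinge to front edge, 200 mm wide, 9 mm thick; shut, its upper face is 77 mm above the ledge, with an 8 mm gap below it. Its two rails are 30 mm high, 8 mm thick, 82 mm apart inside, 10 to 105 mm from the hinge; the front strip is bare.
- lid_edge (a point): Middle of the lid's front edge, 140 mm from the hinge line, half-way through the board; moves with the lid. Ajar it can be lifted or pushed here from below or in front. Left alone after the click it jumps up at 5 rad/s or so. Keep the lid below 3 rad/s throughout: let it rise against fingers resting near its front, at 0.15 m/s or slower, to 0.5 rad or more.
- lid (a joint): Lid angle, rad: 0 shut, held by a touch catch; negative pressed in; positive open. The front yields to about 4 N, the catch frees at about 5 mm (-0.035), stop at 6 mm (-0.05). As the pressing eases a spring (2 N at the front, fading) lifts it to about 0.7, where it rests. From there lift it (about 1 N); past 1.57 it falls back slowly to its stop at 1.9 and stays. The catch does not hold again.
- mat: Cork mat fixed flat on the ledge, 150 x 150 mm, 4 mm thick, where the remote is to be set down in between. Origin: centre of its underside.
- tiffin: Bystander: three-tier stainless tiffin carrier, 114 mm across, 196 mm high. Origin: centre of its underside.
- jar: Bystander: squat glass jar with steel lid, 84 mm across, 78 mm high. Origin: centre of its underside.
- comb: Bystander: wooden comb lying flat, 42 x 170 x 7 mm. Origin: centre of its underside.
- carabiner: Bystander: aluminium carabiner lying flat, 58 x 102 x 10 mm. Origin: middle of its underside.
- mug: Bystander: blue mug, 80 mm across, 90 mm high. Origin: centre of its underside.
- spectacle_case: Bystander: black spectacle case lying flat, 65 x 160 x 42 mm. Origin: centre of its underside.
There are look-alikes about, which are no part of the job. Of the things that look like the mat, take the one that is farthest to the robot's left at the start.

How it is judged:
By the outcome, as a careful person would: the job done as asked, in the order asked, and still so for the second after the job is handed in, with the robot touching nothing.
It also fails if it takes over 72 s, if anything falls off the work surface, if the arm or the gripper's body presses on something with over 40 N, if the wrist force passes 120 N, or if a joint passes its speed limit or range.

## Robot

A 7-joint arm with a two-finger parallel gripper is mounted at the origin on the work surface. World frame = base frame: x ahead of the robot, y to its left, z up, the work surface at z = 0. Lengths are in m, angles in rad, forces in N, time in s.
With the tool pointing down it reaches from about 0.425 to 0.8 m from the base axis. Payload 8.3 kg.
Tool frame: the origin (TCP) lies midway between the tips of the shut fingers; the grasp point (between the pads) lies 19 mm behind it (grip_point_offset is the z of the grasp point in the tool frame, in m); z points along the fingers, y is the direction in which the jaws open and shut (so a half turn about z gives the same grasp; the last joint's range is limited). The gripper opens to 85 mm and grips with 20 to 120 N. Pads are 22 mm wide; open, the fingers measure 114 mm over their backs; the gripper's body (76 mm by 85 mm) begins 54 mm behind the grasp point. The pads swing forward as they close: fully open they stand 13 mm farther back than shut.
Start: joints at [-1.218, 0.383, 0.016, 1.37, -0.006, 1.388, -0.046], TCP at [0.252, 0.572, 0.231] pointing down, gripper open.
Joint ranges: [-2.95, 2.95], [-0.25, 2.06], [-1.52, 1.56], [0.18, 2.33], [-1.44, 4.58], [0.02, 2.06], [-3.01, 3.01]. Speed limits (rad/s): [2.39, 2.39, 3.01, 3.01, 3.14, 3.14, 3.14].

## Interface

Orientations are given as a unit quaternion [x, y, z, w].
In Python, from station import * gives the robot as it stands. Calls block until the motion is done:
- move_pose(position, orientation): joint-space move of the TCP to a pose.
- line_to(position, frame=None, v=0.15, stop_force=None): straight line of the TCP; frame=None keeps the orientation; v is the mean speed in m/s. With stop_force (N) it stops when the force on the tool has changed by that much, and returns True; else False.
- move_joints(angles): joint-space move.
- gripper_open() and clamp(): open the fingers fully, or close them until they stop; the grip force is fixed at half the most.
- dwell(seconds).
- inverse_kinematics(position, orientation): joint angles nearest the present ones, or None.
- snapshot(name): name is "scene" or "side" or "wrist"; returns the picture (480x640x3 uint8, blue, green, red); there is no depth.
- camera_info(name): a dict with "fx", "fy", "cx", "cy" (pixels), "R" (3x3) and "t" (3): a world point X has camera coordinates R X + t. Camera axes: x right, y down, z forward; pixel columns grow to the right and rows downward; lengths in m; the calibration is good to about 2 mm. A picture is of the moment at which its call begins: read the wrist's pose just before it. camera_info takes no time and is no camera call; for the wrist camera it gives the pose at the moment of the call.
A pose or a line that the arm cannot do raises PlanningError and nothing moves.
- job_done(): hands the job in, once; it reports no verdict.
Readings, each from a call of its own:
- current_t(): time.
- current_joints(): joint angles.
- current_joint_velocities(): joint speeds.
- current_effort(): joint torques, N m.
- current_tcp_pos(): TCP position.
- current_eef_rot(): TCP orientation.
- current_ft_force(): force on the tool from outside, world axes, zero at the start.
- current_torque(): the same for the moment, N m.
- current_opening(): finger opening in m.
Only numpy, scipy, OpenCV 4.12 (cv2) and the standard library are available. Lean on these libraries where they do the work, as an engineer would, in place of code of your own. Each camera call takes 0.05 s, during which the arm holds its last target.

## Working session

There is one attempt and no reset: what is moved stays moved. The work goes in short steps, each a Python script; the robot and the scene stay as the last script left them, time stands still between calls to the robot, and variables do not carry over. Pictures are saved under pics/ and viewed, and the job is handed in when it is done.

```bash
ls; mkdir -p pics; python3 - <<'E'
from station import *
import cv2, numpy as np
print(current_t(), current_tcp_pos(), current_eef_rot(), current_opening())
for n in ("scene","side","wrist"):
    c=camera_info(n); im=snapshot(n); cv2.imwrite(f"pics/{n}0.png",im)
    R=np.array(c["R"]);t=np.array(c["t"]); print(n,c["fx"],c["cx"],c["cy"],"pos",-R.T@t,"fwd",R[2])
print(current_t())
E
```

```text
pics
0.0 [0.25220397 0.5712933  0.2302905 ] [ 2.06373291e-01  9.78472841e-01 -9.64878382e-04 -1.80690363e-04] 0.08551119565703068
scene 586.0388046957634 311.20422870906754 233.1979049041363 pos [1.36162893 0.51422532 1.02376642] fwd [-0.62137411 -0.37930844 -0.68557955]
side 611.1184616343553 310.4388178967252 239.83803853786097 pos [ 0.00105503 -0.82896295  0.89543645] fwd [ 0.38759782  0.65876932 -0.64481852]
wrist 401.54858313442196 317.4929497188753 241.2791654318049 pos [0.19086345 0.59967093 0.37100383] fwd [ 0.24156047 -0.10943591 -0.96419517]
0.15
```

View pics/scene0.png

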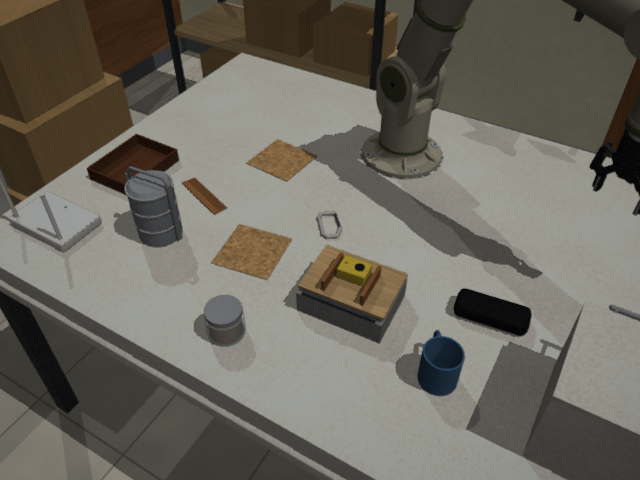

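View pics/side0.png

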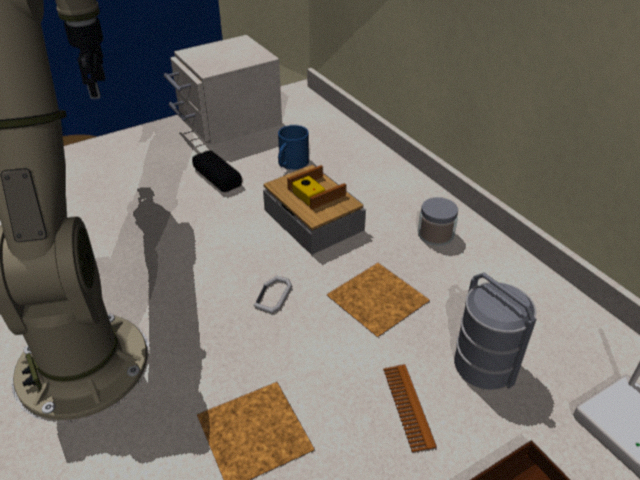

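View pics/wrist0.png

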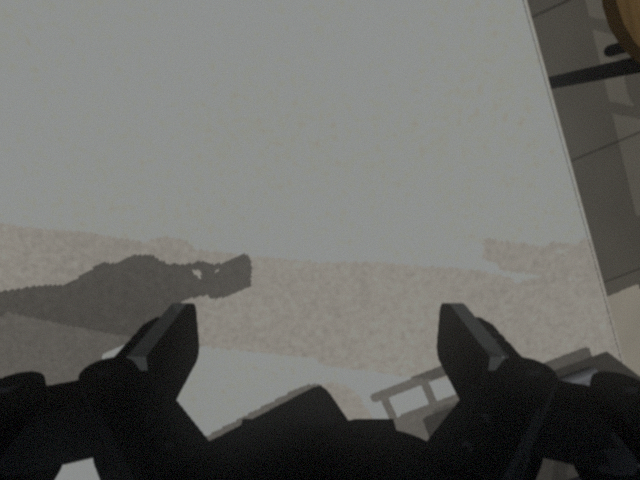

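The scene view shows the box at about (352,290), the yellow remote at (353,268) and two cork mats at (252,250) and (282,160). I'll measure these next.

```bash
cat > h.py <<'E'
import cv2, numpy as np
def ray(c,u,v):
    R=np.array(c["R"]);t=np.array(c["t"])
    return -R.T@t, R.T@np.array([(u-c["cx"])/c["fx"],(v-c["cy"])/c["fy"],1.])
def onz(c,u,v,z):
    o,d=ray(c,u,v); return o+d*(z-o[2])/d[2]
def proj(c,X):
    p=np.array(c["R"])@np.array(X)+np.array(c["t"]); return np.array([c["fx"]*p[0]/p[2]+c["cx"],c["fy"]*p[1]/p[2]+c["cy"]])
E
python3 - <<'E'
from station import *
from h import *
for n in ("scene","side"):
    c=camera_info(n); im=cv2.imread(f"pics/{n}0.png"); hsv=cv2.cvtColor(im,cv2.COLOR_BGR2HSV)
    for nm,lo,hi,z in (("wood",(5,90,60),(20,255,255),.004),("yellow",(22,150,90),(35,255,255),.107),("blue",(100,100,40),(120,255,255),.05)):
        m=cv2.inRange(hsv,lo,hi); m=cv2.morphologyEx(m,cv2.MORPH_OPEN,np.ones((3,3)))
        cs,_=cv2.findContours(m,cv2.RETR_EXTERNAL,cv2.CHAIN_APPROX_NONE)
        for k in cs:
            a=cv2.contourArea(k)
            if a<150: continue
            M=cv2.moments(k);u,v=M["m10"]/a,M["m01"]/a
            pts=np.array([onz(c,*p[0],z)[:2] for p in k],np.float32)
            r=cv2.minAreaRect(pts)
            print(n,nm,int(a),np.round((u,v)),"c",np.round(r[0],4),"size",np.round(r[1],3),"ang",round(r[2],1))
    big=cv2.resize(im[220:370,270:430] if n=="scene" else im[150:270,240:390],None,fx=5 if n=="scene" else 5,fy=5,interpolation=cv2.INTER_CUBIC)
    print(big.shape);cv2.imwrite(f"pics/{n}0_crop.png",big[:600] if n=="side" else cv2.resize(big,(640,600)))
E
```

```text
scene wood 3466 [354. 284.] c [0.5245 0.1153] size [0.154 0.215] ang 3.6
scene wood 2452 [252. 251.] c [ 0.5638 -0.1445] size [0.148 0.148] ang 9.1
scene wood 527 [204. 196.] c [ 0.4558 -0.3829] size [0.17 0.04] ang 69.8
scene wood 396 [140. 161.] c [ 0.4534 -0.636 ] size [0.142 0.092] ang 0.8
scene wood 1436 [282. 160.] c [ 0.2089 -0.289 ] size [0.149 0.149] ang 85.3
scene wood 556 [390.  36.] c [-0.7072 -0.3747] size [0.427 0.057] ang 24.9
scene wood 3548 [250.  41.] c [-0.4622 -0.7206] size [0.373 0.904] ang 1.8
scene wood 16016 [59. 82.] c [ 0.1094 -1.3045] size [1.448 0.458] ang 52.2
scene yellow 464 [355. 267.] c [0.5723 0.1419] size [0.048 0.068] ang 5.8
scene blue 1328 [441. 364.] c [0.6621 0.3856] size [0.146 0.072] ang 31.3
(750, 800, 3)
side wood 6972 [254. 433.] c [ 0.205  -0.2894] size [0.15  0.149] ang 85.5
side wood 1948 [409. 409.] c [ 0.4535 -0.3818] size [0.171 0.042] ang 69.6
side wood 3779 [378. 299.] c [ 0.5601 -0.1444] size [0.15 0.15] ang 9.2
side wood 244 [327. 185.] c [0.6697 0.2421] size [0.093 0.079] ang 17.9
side wood 1952 [311. 202.] c [0.6355 0.2292] size [0.169 0.23 ] ang 3.6
side yellow 304 [309. 187.] c [0.5672 0.1399] size [0.051 0.069] ang 4.5
side blue 1009 [293. 147.] c [0.6652 0.3875] size [0.208 0.076] ang 58.1
side blue 14163 [127.  60.] c [0.5391 1.2451] size [1.175 0.673] ang 75.1
(600, 750, 3)
```

View pics/scene0_crop.png

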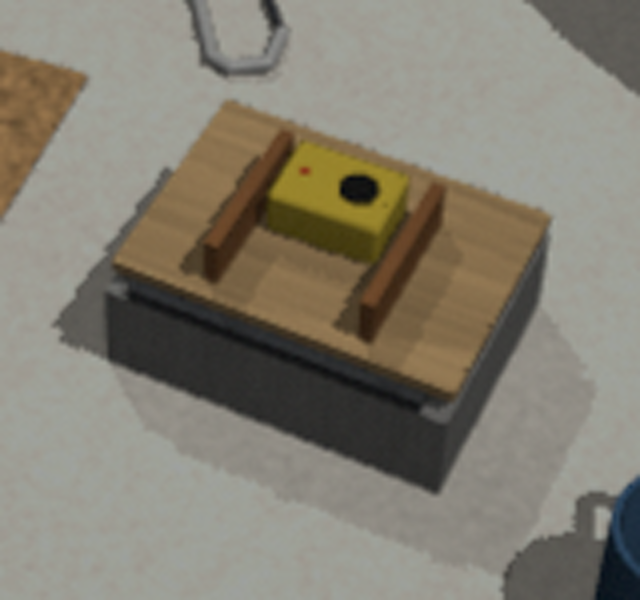

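View pics/side0_crop.png

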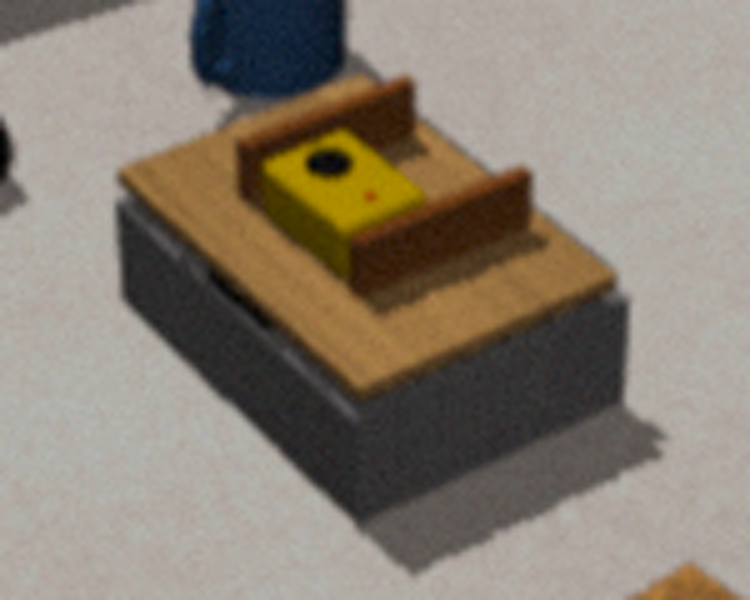

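```bash
python3 - <<'E'
from station import *
from h import *
def fit(c,P,off,s,z):
    W=np.array([onz(c,off[0]+(p[0]+.5)/s-.5,off[1]+(p[1]+.5)/s-.5,z)[:2] for p in P]); 
    print(np.round(W,4).tolist(),"c",W.mean(0).round(4)); return W
S=camera_info("scene");D=camera_info("side")
# order: front y-, front y+, hinge y+, hinge y-
for c,P,o,s in ((S,[(227,103),(549,218),(445,390),(115,261)],(270,220),4),(D,[(365,388),(120,173),(360,78),(615,278)],(240,150),5)):
    W=fit(c,P,o,s,.077)
    e=W[1]-W[0]+W[2]-W[3]; f=W[3]-W[0]+W[2]-W[1]
    print(" yaw",np.arctan2(-e[0],e[1]),np.arctan2(f[1],f[0]),"size",np.linalg.norm(f)/2,np.linalg.norm(e)/2)
for c,P,o,s in ((S,[(300,143),(410,172),(380,235),(270,200)],(270,220),4),(D,[(355,238),(265,158),(345,128),(425,192)],(240,150),5)):
    W=fit(c,P,o,s,.107)
    e=W[1]-W[0]+W[2]-W[3]; f=W[3]-W[0]+W[2]-W[1]
    print(" yaw",np.arctan2(-e[0],e[1]),np.arctan2(f[1],f[0]),"size",np.linalg.norm(f)/2,np.linalg.norm(e)/2)
E
```

```text
[[0.5208, 0.0416], [0.509, 0.2382], [0.6454, 0.2419], [0.6568, 0.0503]] c [0.583 0.143]
 yaw 0.05978317357445592 0.04534514993541905 size 0.13638351894582043 0.19440723255647296
[[0.5184, 0.0405], [0.5036, 0.237], [0.64, 0.2467], [0.6532, 0.0487]] c [0.5788 0.1432]
 yaw 0.07077328007324901 0.06574460394280347 size 0.13592059343130813 0.19772826793710369
[[0.5542, 0.1066], [0.5432, 0.1684], [0.5924, 0.1755], [0.5999, 0.1133]] c [0.5725 0.141 ]
 yaw 0.1478989564707527 0.14446487310987788 size 0.047956214075027495 0.0626264296838508
[[0.5495, 0.1], [0.5464, 0.1738], [0.5894, 0.1754], [0.5938, 0.1133]] c [0.5698 0.1406]
 yaw 0.05500336336113694 0.16813252923549402 size 0.04427156803928747 0.06805030217061865
```

Lid: about 137 x 196 mm measured (140 x 200 given), centre (0.581, 0.143), yaw about 0.065. Remote is near (0.571, 0.141). The left-most mat is at (0.562, -0.144). I'll check IK for the grasp directions next, and locate the bystanders near the mat.

```bash
cat >> h.py <<'E'
from scipy.spatial.transform import Rotation as Rot
def q(th):
    y=np.array([np.cos(th),np.sin(th),0]);z=np.array([0,0,-1.]);x=np.cross(y,z)
    return Rot.from_matrix(np.c_[x,y,z]).as_quat()
E
python3 - <<'E'
from station import *
from h import *
for th in (.065,.065+np.pi,.065-np.pi,.065+np.pi/2,.065-np.pi/2):
    for p in ((.571,.141,.22),(.562,-.144,.1),(.53,.143,.08),(.65,.143,.2)):
        s=inverse_kinematics(p,q(th)); print(round(th,2),p,None if s is None else np.round(s,2))
S=camera_info("scene");D=camera_info("side")
print("jar top",onz(S,224,305,.078),onz(D,439,209,.078),"carab",onz(S,329,224,.005),onz(D,273,294,.005))
print("mug",onz(S,443,352,.09),onz(D,293,133,.09),"case",onz(S,492,308,.04),onz(D,217,168,.04))
E
```

```text
0.07 (0.571, 0.141, 0.22) [-0.69  0.33  0.51  1.51 -0.16  1.34 -0.1 ]
0.07 (0.562, -0.144, 0.1) [-0.5   0.54  0.95  1.7  -0.47  1.15  0.64]
0.07 (0.53, 0.143, 0.08) [-0.7   0.37  0.46  1.79 -0.19  1.02 -0.1 ]
0.07 (0.65, 0.143, 0.2) [-0.61  0.52  0.52  1.31 -0.26  1.37 -0.03]
3.21 (0.571, 0.141, 0.22) [-0.4   0.31  0.13  1.5  -0.04  1.34  2.94]
3.21 (0.562, -0.144, 0.1) [-0.69  0.82  1.36  1.71 -0.83  1.32 -2.24]
3.21 (0.53, 0.143, 0.08) [-0.39  0.35  0.08  1.78 -0.03  1.02  2.91]
3.21 (0.65, 0.143, 0.2) [-0.31  0.49  0.07  1.29 -0.03  1.36  2.96]
-3.08 (0.571, 0.141, 0.22) [-0.4   0.31  0.13  1.5  -0.04  1.34  2.94]
-3.08 (0.562, -0.144, 0.1) [-0.69  0.82  1.36  1.71 -0.83  1.32 -2.24]
-3.08 (0.53, 0.143, 0.08) [-0.39  0.35  0.08  1.78 -0.03  1.02  2.91]
-3.08 (0.65, 0.143, 0.2) [-0.31  0.49  0.07  1.29 -0.03  1.36  2.96]
1.64 (0.571, 0.141, 0.22) [-0.55  0.31  0.33  1.51 -0.1   1.34  1.42]
1.64 (0.562, -0.144, 0.1) [-0.38  0.47  0.76  1.7  -0.36  1.12  2.12]
1.64 (0.53, 0.143, 0.08) [-0.57  0.35  0.3   1.79 -0.12  1.02  1.41]
1.64 (0.65, 0.143, 0.2) [-0.47  0.5   0.31  1.3  -0.15  1.36  1.47]
-1.51 (0.571, 0.141, 0.22) [-0.78  0.35  0.63  1.52 -0.21  1.34 -1.63]
-1.51 (0.562, -0.144, 0.1) [-0.53  0.56  0.99  1.7  -0.51  1.16 -0.9 ]
-1.51 (0.53, 0.143, 0.08) [-0.81  0.39  0.6   1.8  -0.25  1.03 -1.61]
-1.51 (0.65, 0.143, 0.2) [-0.67  0.55  0.63  1.31 -0.32  1.38 -1.56]
jar top [ 0.7842012  -0.05306444  0.078     ] [ 0.78710148 -0.05209651  0.078     ] carab [ 0.3852901  -0.02775156  0.005     ] [ 0.3826138  -0.02642534  0.005     ]
mug [0.67076315 0.38462407 0.09      ] [0.66682962 0.38398434 0.09      ] case [0.47323302 0.42551738 0.04      ] [0.45907089 0.41069104 0.04      ]
```

```bash
python3 - <<'E'
from station import *
from h import *
move_pose([.571,.141,.24],q(.065)); print(current_t(),current_tcp_pos())
c=camera_info("wrist");im=snapshot("wrist");cv2.imwrite("pics/w1.png",im)
import pickle;pickle.dump(c,open("w1.pkl","wb"))
hsv=cv2.cvtColor(im,cv2.COLOR_BGR2HSV)
m=cv2.inRange(hsv,(22,130,60),(35,255,255));k=max(cv2.findContours(m,0,1)[0],key=cv2.contourArea)
b=cv2.boxPoints(cv2.minAreaRect(k));print(b)
for p in b: print(onz(c,*p,.107).round(4))
E
```

```text
2.0833 [0.5705305  0.14311743 0.23974089]
[[280.99997 182.99997]
 [347.99997 182.99997]
 [347.99997 276.99997]
 [280.99997 276.99997]]
[0.5433 0.1751 0.107 ]
[0.5887 0.1782 0.107 ]
[0.5947 0.1106 0.107 ]
[0.5464 0.1072 0.107 ]
```

View pics/w1.png

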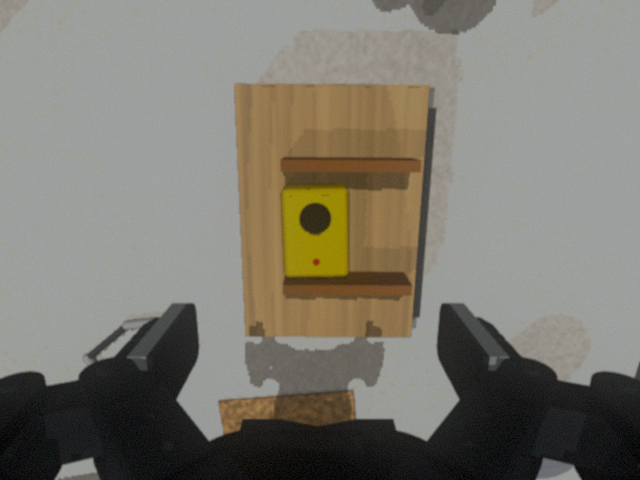

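The remote is at (282–348, 183–277) px, aligned between the rails, which gives a centre of about (0.568, 0.143). Next I'll fit the lid corners from this view and then grasp.

```bash
python3 - <<'E'
from station import *
from h import *
import pickle
c=pickle.load(open("w1.pkl","rb"))
im=cv2.imread("pics/w1.png");hsv=cv2.cvtColor(im,cv2.COLOR_BGR2HSV)
W=np.array([onz(c,*p,.077)[:2] for p in ((246,336.5),(236,85),(433.5,85),(411.5,336.5))])
print(W.round(4),W.mean(0)); e=W[1]-W[0]+W[2]-W[3]; f=W[3]-W[0]+W[2]-W[1]
print(" yaw",np.arctan2(-e[0],e[1]),np.arctan2(f[1],f[0]),"size",np.linalg.norm(f)/2,np.linalg.norm(e)/2)
P=lambda:print(round(current_t(),2),current_tcp_pos().round(4),current_ft_force().round(1),round(current_opening(),4))
line_to([.568,.143,.10],v=.2); P()
r=line_to([.568,.143,.084],v=.06,stop_force=6); print(r);P()
E
```

```text
[[0.5173 0.0408]
 [0.5059 0.2381]
 [0.6454 0.2477]
 [0.6558 0.0505]] [0.58108424 0.1442693 ]
 yaw 0.0552685675708887 0.06950900814833447 size 0.13928038755726893 0.197570170630911
2.98 [0.5688 0.1432 0.1012] [-0.1  0.2  1.5] 0.0856
False
3.4 [0.5678 0.1429 0.0837] [-0.1 -0.4  0.9] 0.0855
```

```bash
cat > s.py <<'E'
from station import *
from h import *
P=lambda:print(round(current_t(),2),current_tcp_pos().round(4),current_ft_force().round(1),round(current_opening(),4))
E
python3 - <<'E'
from s import *
clamp(); P()
p=current_tcp_pos(); line_to([p[0],p[1],.18],v=.15); P()
s=inverse_kinematics([.562,-.144,.1],q(.065));print(np.round(s,2))
move_pose([.562,-.144,.1],q(.065)); P()
cv2.imwrite("pics/side2.png",snapshot("side")); cv2.imwrite("pics/w2.png",snapshot("wrist"))
E
```

```text
3.83 [0.5682 0.143  0.0845] [-1.  -0.3  3.3] 0.0471
4.62 [0.5676 0.143  0.1789] [ 0.1 -0.3 -1.5] 0.0467
[-0.28  0.44  0.61  1.69 -0.28  1.1   0.48]
5.77 [ 0.5627 -0.142   0.0999] [ 0.3  0.5 -1.2] 0.0469
```

View pics/side2.png

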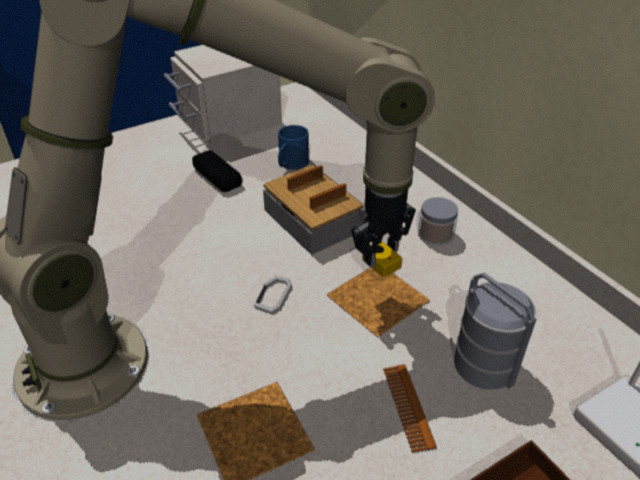

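View pics/w2.png

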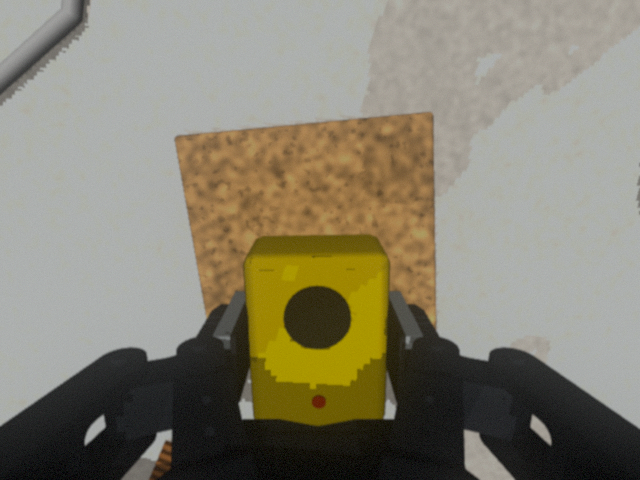

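The remote is held flat between the fingers and centred over the left-most mat. Lowering until contact, then releasing.

```bash
python3 - <<'E'
from s import *
line_to([.562,-.144,.022],v=.12); P()
print(line_to([.562,-.144,.0105],v=.03,stop_force=4)); P()
gripper_open(); P()
p=current_tcp_pos(); line_to([p[0],p[1],.16],v=.2);P()
c=camera_info("wrist");im=snapshot("wrist");cv2.imwrite("pics/w3.png",im)
import pickle;pickle.dump(c,open("w3.pkl","wb"))
m=cv2.inRange(cv2.cvtColor(im,cv2.COLOR_BGR2HSV),(22,130,60),(35,255,255));k=max(cv2.findContours(m,0,1)[0],key=cv2.contourArea)
b=cv2.boxPoints(cv2.minAreaRect(k));W=np.array([onz(c,*x,.034) for x in b]);print(b,W.round(4),W.mean(0))
E
```

```text
6.67 [ 0.5625 -0.1442  0.0226] [ 1.6 -0.6 -0.2] 0.0466
True
7.07 [ 0.5624 -0.144   0.0115] [-0.6  0.5  5.1] 0.0467
7.53 [ 0.5615 -0.1437  0.0106] [0.1 0.9 0.5] 0.0855
8.43 [ 0.5609 -0.1434  0.1588] [-0.7  0.5 -1. ] 0.0853
[[285. 185.]
 [354. 185.]
 [354. 281.]
 [285. 281.]] [[ 0.5368 -0.1115  0.034 ]
 [ 0.5823 -0.1084  0.034 ]
 [ 0.5883 -0.1757  0.034 ]
 [ 0.5398 -0.179   0.034 ]] [ 0.56180288 -0.14366829  0.034     ]
```

View pics/w3.png

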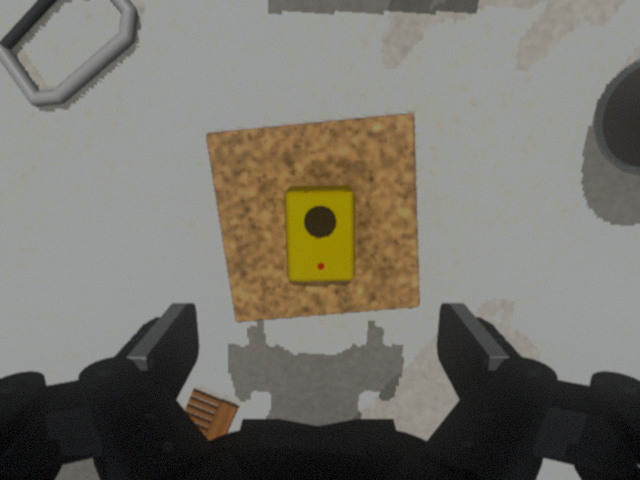

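The remote lies flat on the mat at (0.562, -0.144). Now I'll press the lid and let it rise against the closed fingers.

```bash
cat >> s.py <<'E'
YAW=.063; O=np.array([.5835,.1438]); ex=np.array([np.cos(YAW),np.sin(YAW)]); ey=np.array([-ex[1],ex[0]])
def B(x,y,z): return np.array([*(O+x*ex+y*ey),z])
Q=q(YAW+np.pi/2)
E
python3 - <<'E'
from s import *
clamp(); P()
move_pose(B(-.052,0,.13),Q); P()
print(line_to(B(-.052,0,.082),v=.1)); P()
print(line_to(B(-.052,0,.066),v=.02,stop_force=2)); P()
E
```

```text
9.25 [ 0.5615 -0.1437  0.16  ] [ 0.2 -1.2  0.3] -0.0
10.36 [0.5322 0.1389 0.1302] [ 0.9 -0.5  1.3] -0.0002
False
10.99 [0.5319 0.1402 0.0823] [ 0.3  0.2 -0. ] -0.0002
True
11.44 [0.532  0.1407 0.076 ] [0.7 0.7 2. ] 0.0001
```

```bash
python3 - <<'E'
from s import *
for z in (.074,.0725,.0715,.0705,.0695):
    r=line_to(B(-.052,0,z),v=.015,stop_force=9); P()
    if r or current_ft_force()[2]>9: break
print(r)
E
```

```text
11.71 [0.5319 0.1407 0.0743] [0.7 1.4 3.6] -0.0
11.96 [0.5319 0.1407 0.0727] [0.8 1.6 4.9] 0.0004
12.21 [0.5318 0.1407 0.0716] [1.9 1.1 4. ] 0.0001
12.46 [0.532  0.1407 0.0714] [-1.2  0.6 10.6] 0.0002
False
```

The force jumped to 10.6 N at z = 0.0714, about 5 mm down. That is the end stop, so the catch should be free. Next I'll ease up along the lid's arc.

```bash
python3 - <<'E'
from s import *
h=np.array([.067,.0725]); r=.126
for f in (.0,.1,.2,.3,.4,.5,.6,.68):
    p=h+r*np.array([-np.cos(f),np.sin(f)])+.0045*np.array([np.sin(f),np.cos(f)])+[.011,0]
    line_to(B(p[0],0,p[1]),v=.05); P()
cv2.imwrite("pics/side4.png",snapshot("side"))
E
```

```text
12.76 [0.5356 0.1406 0.0769] [-0.6  0.3  2.7] -0.0001
13.16 [0.537  0.1408 0.0899] [-0.1 -0.7  1.3] -0.0
13.56 [0.5393 0.1411 0.1023] [ 1.1 -0.3  0.9] 0.0001
13.96 [0.5429 0.1413 0.1144] [ 1.1 -0.4  0.7] 0.0002
14.36 [0.5476 0.1416 0.126 ] [0.7 0.7 0.1] -0.0004
14.76 [0.5535 0.1419 0.1372] [ 0.9 -0.5  0.6] 0.0002
15.16 [0.5604 0.1424 0.1476] [-0.  -0.4  0.4] -0.0
15.51 [0.5667 0.1427 0.1555] [-0.1  0.4 -1.1] 0.0002
```

View pics/side4.png

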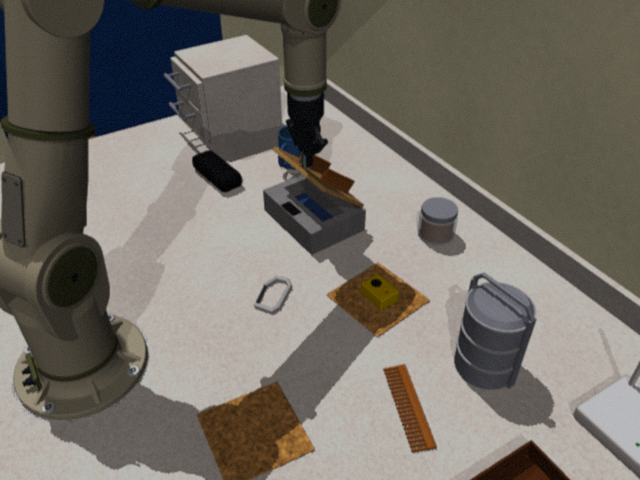

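The lid stands at about 0.65 rad on the fingers at (310,160) px. Now I'll come round in front of its edge and push it back along the arc.

```bash
python3 - <<'E'
from s import *
line_to(B(-.016,0,.165),v=.05)
line_to(B(-.03,0,.205),v=.15)
line_to(B(-.09,0,.20),v=.15)
line_to(B(-.09,0,.142),v=.15);P()
h=np.array([.067,.0725])
for f in (.7,.85,1.0,1.15,1.3,1.45,1.57):
    p=h+.14*np.array([-np.cos(f),np.sin(f)])-.0045*np.array([np.sin(f),np.cos(f)])+[-.011,-.02]
    line_to(B(p[0],0,p[1]),v=.1); P()
cv2.imwrite("pics/side5.png",snapshot("side"))
E
```

```text
17.43 [0.4943 0.1381 0.1422] [ 0.2 -0.3  0.4] -0.0
17.93 [0.5304 0.1404 0.1399] [-0.  -0.1  0.1] 0.0001
18.29 [0.544  0.1414 0.1551] [-1.2 -0.1 -0.9] -0.0001
18.65 [0.5599 0.1423 0.1675] [-0.1 -0.7 -1. ] -0.0003
19.01 [0.5779 0.1434 0.1779] [-0.8 -0.2 -0.3] -0.0004
19.37 [0.5973 0.1446 0.1857] [-0.5 -0.4 -0.7] -0.0004
19.73 [0.6177 0.1458 0.1905] [-1.3  0.1 -0.1] 0.0006
20.04 [0.6344 0.1469 0.1921] [-0.3 -0.3 -0.2] 0.0004
```

View pics/side5.png

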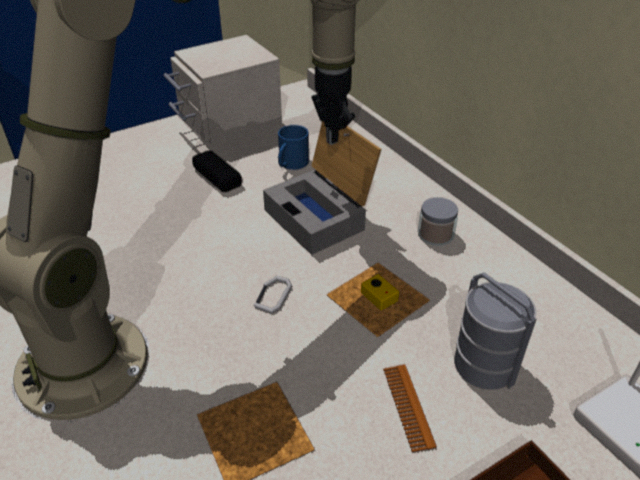

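The lid is about vertical at (345,165) px, with the fingers behind its edge. Pushing on over centre, slowly, then backing off.

```bash
python3 - <<'E'
from s import *
print(line_to(B(.085,0,.192),v=.06,stop_force=8)); P()
line_to(B(.03,0,.21),v=.15);P()
line_to(B(-.03,0,.26),v=.2);gripper_open();P()
cv2.imwrite("pics/side6.png",snapshot("side"));
c=camera_info("wrist");cv2.imwrite("pics/w6.png",snapshot("wrist"))
import pickle;pickle.dump(c,open("w6.pkl","wb"))
E
```

```text
True
20.6 [0.6629 0.1489 0.1905] [-3.9 -0.4  1.1] -0.0
21.11 [0.6139 0.1459 0.2104] [ 0.2  0.7 -0. ] -0.0003
22.43 [0.5536 0.1419 0.2601] [-0.1 -1.5 -0.3] 0.0854
```

View pics/side6.png

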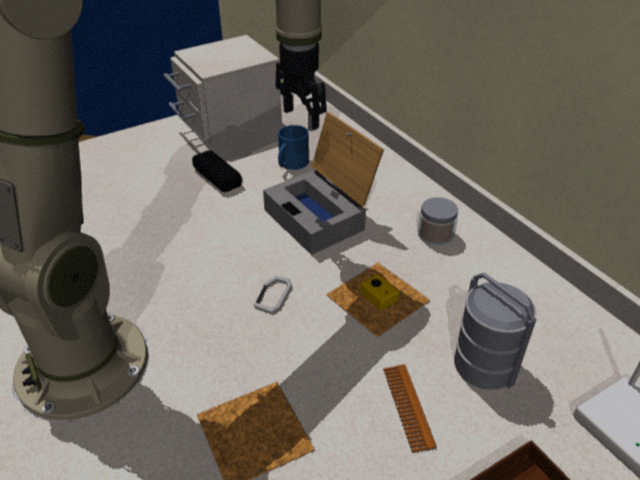

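View pics/w6.png

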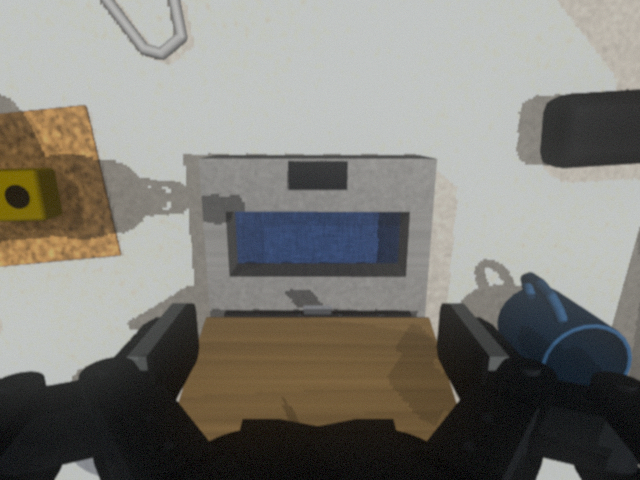

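```bash
python3 - <<'E'
from s import *
import pickle
c=pickle.load(open("w6.pkl","rb"));D=camera_info("side")
for f in (1.7,1.8,1.9):
    for s in (-.1,.1): 
        p=B(.067-.14*np.cos(f),s,.0725+.14*np.sin(f)); print(f,s,proj(D,p).round(1))
W=np.array([onz(c,*p,.06)[:2] for p in ((227.5,212),(408.5,212),(407,276),(230,276))])
print(W.round(4),"c",W.mean(0)); 
for w in W: print(((w-O)@ex).round(4),((w-O)@ey).round(4))
E
python3 -c "
import cv2
im=cv2.imread('pics/side6.png');cv2.imwrite('pics/s6c.png',cv2.resize(im[100:250,250:400],None,fx=4,fy=4,interpolation=2))"
```

```text
1.7 -0.1 [373.7 150.5]
1.7 0.1 [318.8 112.8]
1.8 -0.1 [378.8 149.5]
1.8 0.1 [323.6 112.1]
1.9 -0.1 [383.6 149.1]
1.9 0.1 [328.3 111.9]
[[0.558  0.0651]
 [0.5479 0.2209]
 [0.6062 0.2267]
 [0.6165 0.0676]] c [0.58216023 0.14507783]
-0.0304 -0.077
-0.0306 0.0792
0.0279 0.0813
0.0281 -0.0781
```

View pics/s6c.png

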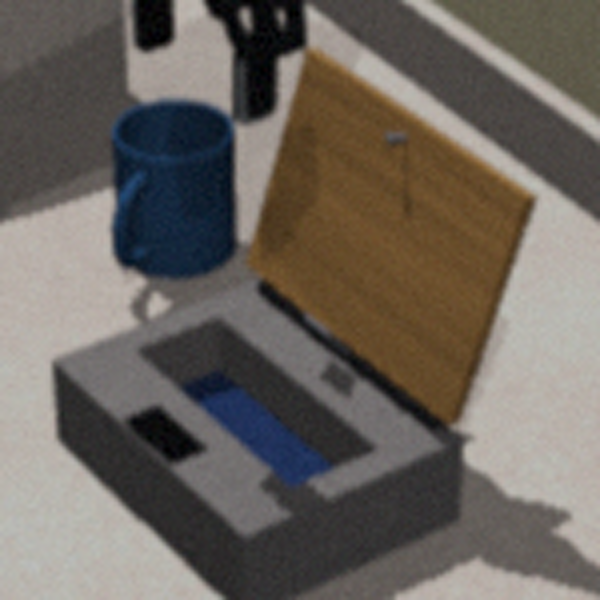

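The lid's top corners are at (327.5,112) and (383,149.5) in the side view, matching 1.9 rad: fully open. The pocket rim measures about 59 x 158 mm, centred at (0.5822, 0.1451) with yaw 0.065, which agrees with the lid fit. Next, the remote by its short ends.

```bash
python3 - <<'E'
from s import *
T=q(.065+np.pi/2)
line_to(B(-.04,-.08,.24),v=.25)
move_pose([.562,-.1437,.13],T); P()
c=camera_info("wrist");im=snapshot("wrist");cv2.imwrite("pics/w7.png",im)
m=cv2.inRange(cv2.cvtColor(im,cv2.COLOR_BGR2HSV),(22,130,60),(35,255,255));k=max(cv2.findContours(m,0,1)[0],key=cv2.contourArea)
b=cv2.boxPoints(cv2.minAreaRect(k));W=np.array([onz(c,*x,.034) for x in b]);print(b,W.round(4),W.mean(0))
E
```

```text
23.94 [ 0.5631 -0.1412  0.1306] [ 0.5  0.6 -0.1] 0.0856
[[254. 276.]
 [254. 196.]
 [360. 196.]
 [360. 276.]] [[ 0.5865 -0.1786  0.034 ]
 [ 0.536  -0.18    0.034 ]
 [ 0.5316 -0.1172  0.034 ]
 [ 0.5819 -0.1123  0.034 ]] [ 0.55900306 -0.14701466  0.034     ]
```

View pics/w7.png

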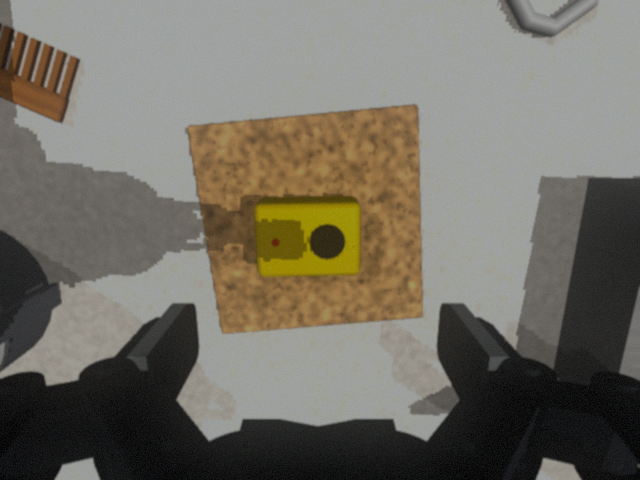

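```bash
python3 - <<'E'
from s import *
line_to([.5615,-.1447,.05],v=.15); P()
print(line_to([.5615,-.1447,.004],v=.06,stop_force=5)); P()
cv2.imwrite("pics/w8.png",snapshot("wrist"))
E
```

```text
24.68 [ 0.5623 -0.1444  0.0509] [-0.4  0.1  0.2] 0.0855
False
25.59 [ 0.5618 -0.1449  0.0043] [-0.1  0.3  0.1] 0.0853
```

View pics/w8.png

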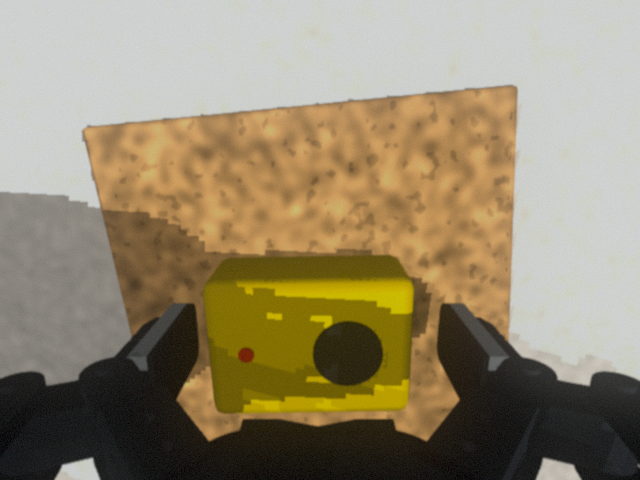

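The remote sits between the fingers, about 2.5 mm closer to the left one. I'll centre on it, clamp and lift.

```bash
python3 - <<'E'
from s import *
line_to([.5615,-.1472,.004],v=.03)
clamp(); P()
p=current_tcp_pos(); line_to([p[0],p[1],.13],v=.15); P()
cv2.imwrite("pics/w9.png",snapshot("wrist")); cv2.imwrite("pics/side9.png",snapshot("side")[100:400,200:500])
E
```

```text
26.22 [ 0.5619 -0.1473  0.0044] [-0.7  0.8  4.7] 0.0647
27.21 [ 0.5611 -0.147   0.1288] [ 0.1  0.2 -0.8] 0.065
```

View pics/w9.png

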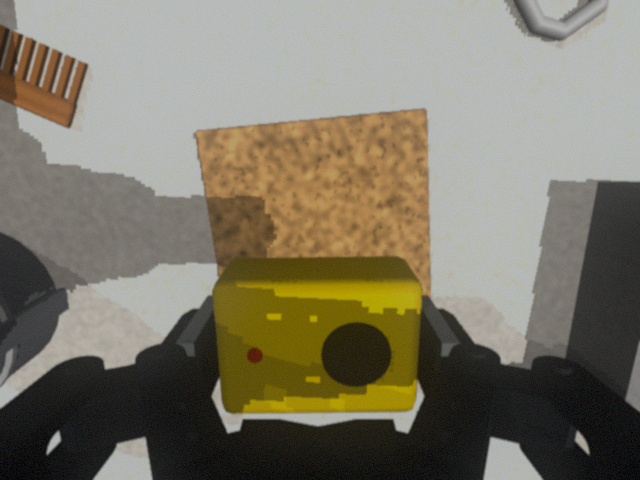

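View pics/side9.png

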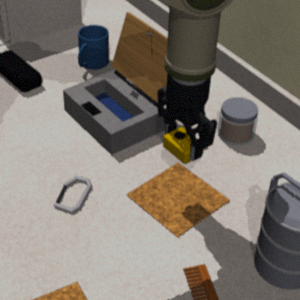

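The grip is firm at 65 mm across the short ends, with the remote flush. Moving above the pocket.

```bash
python3 - <<'E'
from s import *
T=q(.064+np.pi/2); x,y=.583,.1444
move_pose([x-.01,y,.15],T); dwell(.1); P()
line_to([x,y,.085],v=.12); dwell(.1); P()
c=camera_info("wrist");cv2.imwrite("pics/w10.png",snapshot("wrist")); cv2.imwrite("pics/scene10.png",cv2.resize(snapshot("scene")[200:350,270:430],None,fx=4,fy=4)); cv2.imwrite("pics/side10.png",cv2.resize(snapshot("side")[100:250,240:390],None,fx=4,fy=4))
E
```

```text
28.53 [0.5735 0.1416 0.15  ] [-0.5 -1.4  0.1] 0.0647
29.33 [0.5837 0.1445 0.0861] [-0.1  0.2 -1. ] 0.0646
```

View pics/w10.png

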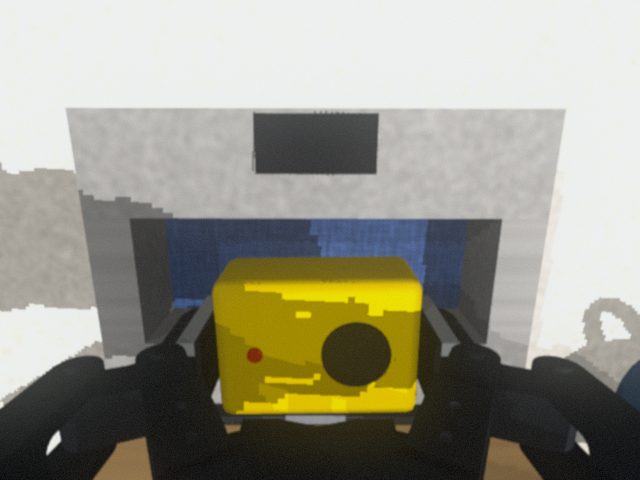

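View pics/side10.png

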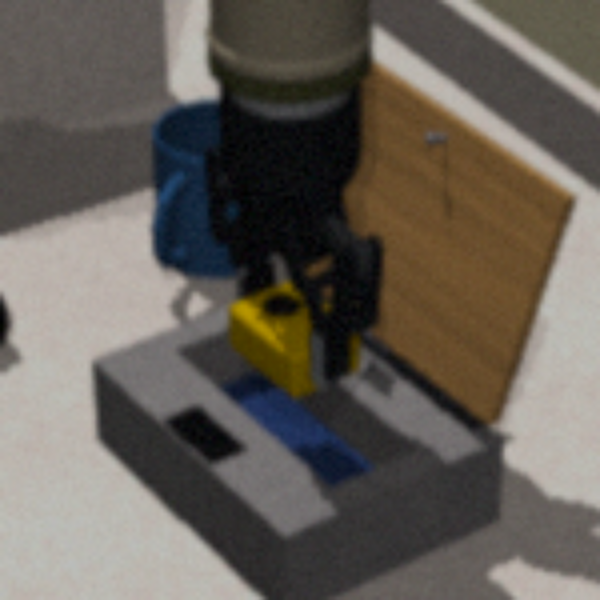

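```bash
python3 - <<'E'
from s import *
c=camera_info("wrist")
a=onz(c,131.5,218.5,.06);b=onz(c,501,218.5,.06);print(a,b)
ex2=np.array([np.cos(.064),np.sin(.064)]);ey2=np.array([-ex2[1],ex2[0]])
print("pocket centre", ((a+b)/2)[:2]+.03*ex2,"width",np.linalg.norm(a-b),"yaw",np.arctan2(-(b-a)[0],(b-a)[1]))
t=onz(c,222,281,.0855+.03);u=onz(c,417,281,.0855+.03);print("remote front top edge",t,u,"centre",((t+u)/2)[:2]+.024*ex2)
P()
E
```

```text
[0.55716857 0.06487854 0.06      ] [0.54701247 0.22096552 0.06      ]
pocket centre [0.5820291  0.14484072] width 0.15641704310524404 yaw 0.06497532293347495
remote front top edge [0.56069642 0.11586333 0.1155    ] [0.55696096 0.17318974 0.1155    ] centre [0.58277956 0.14606149]
29.48 [0.5834 0.1446 0.0859] [-0.6 -1.6 -0.7] 0.065
```

This view puts the pocket centre at (0.582, 0.1448) and the remote at (0.5828, 0.146), within about 1 mm where there is ±6 mm of room. Lowering now.

```bash
python3 - <<'E'
from s import *
x,y=.5827,.1444
r=line_to([x,y,.034],v=.08,stop_force=6); print(r);P()
if not r:
    print(line_to([x,y,.0185],v=.025,stop_force=4)); P()
cv2.imwrite("pics/w11.png",snapshot("wrist")); cv2.imwrite("pics/side11.png",cv2.resize(snapshot("side")[100:250,240:390],None,fx=4,fy=4))
E
```

```text
False
30.27 [0.583  0.1444 0.0342] [ 1.   0.1 -0.8] 0.0648
True
30.82 [0.5826 0.1444 0.0205] [-0.7 -0.   5.7] 0.065
```

View pics/w11.png

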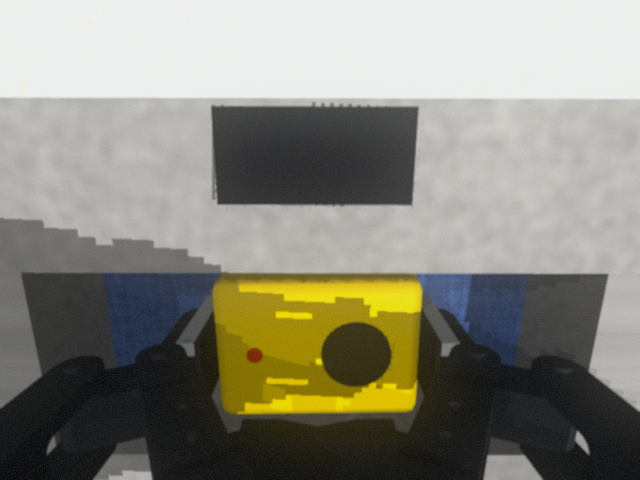

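View pics/side11.png

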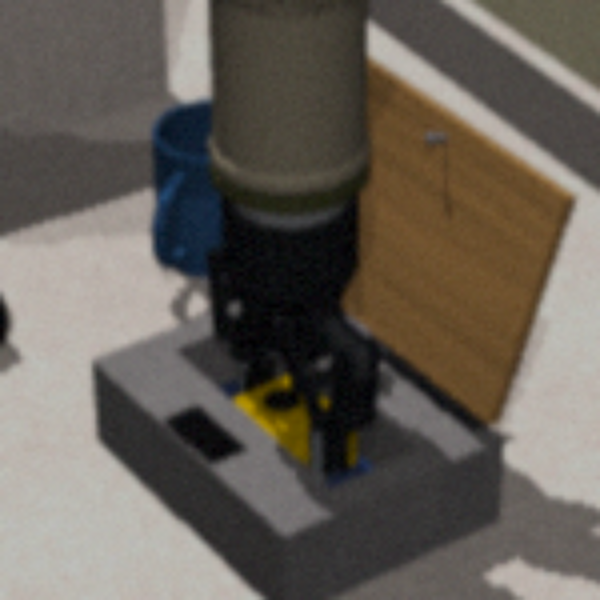

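Contact came at TCP z = 0.0205, exactly the expected floor height, and the remote is flat in the pocket. Releasing and withdrawing straight up.

```bash
python3 - <<'E'
from s import *
gripper_open(); P()
p=current_tcp_pos(); line_to([p[0],p[1],.14],v=.12); P()
line_to([p[0]-.08,p[1],.26],v=.2); dwell(.3); P()
c=camera_info("wrist");im=snapshot("wrist");cv2.imwrite("pics/w12.png",im)
cv2.imwrite("pics/side12.png",snapshot("side")); cv2.imwrite("pics/scene12.png",snapshot("scene"))
m=cv2.inRange(cv2.cvtColor(im,cv2.COLOR_BGR2HSV),(22,130,60),(35,255,255));k=max(cv2.findContours(m,0,1)[0],key=cv2.contourArea)
b=cv2.boxPoints(cv2.minAreaRect(k));W=np.array([onz(c,*x,.05) for x in b]);print(W.round(4),W.mean(0))
E
```

```text
31.26 [0.5817 0.1442 0.0195] [0.5 0.6 0.3] 0.0855
32.41 [0.5812 0.1441 0.139 ] [-0.  -0.6  0.2] 0.0855
33.58 [0.5017 0.1441 0.2591] [0.1 1.2 1.3] 0.0853
[[0.5586 0.1118 0.05  ]
 [0.5544 0.1751 0.05  ]
 [0.6025 0.1792 0.05  ]
 [0.6068 0.1136 0.05  ]] [0.58058775 0.1449137  0.05      ]
```

View pics/w12.png

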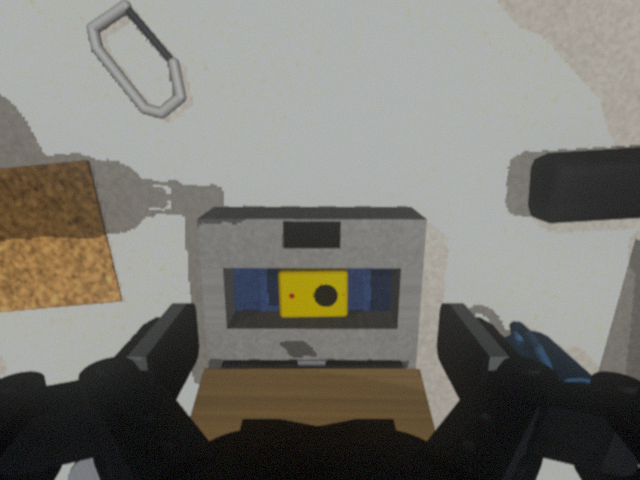

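View pics/side12.png

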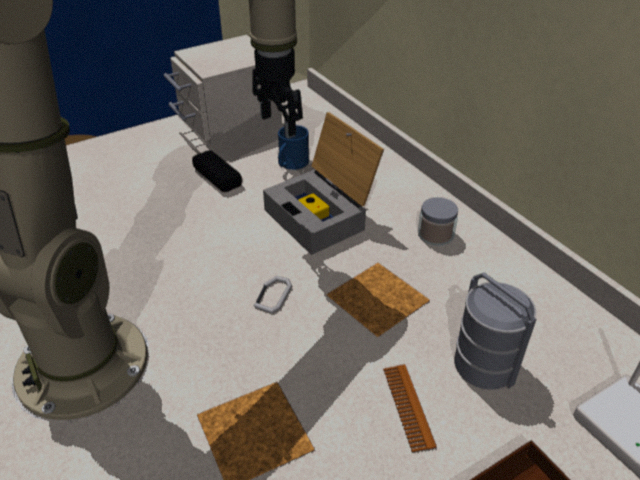

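View pics/scene12.png

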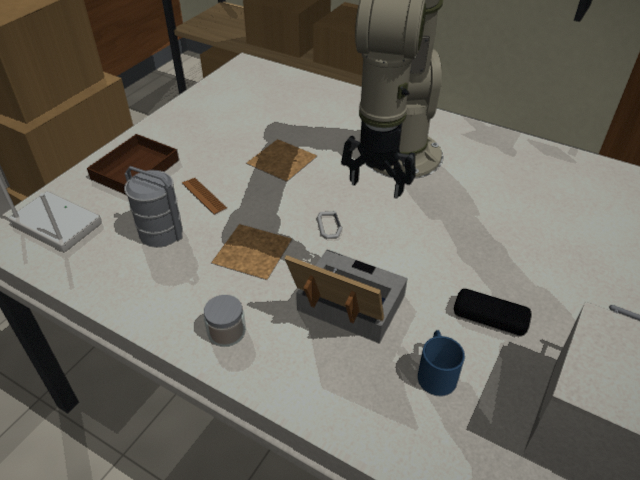

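The remote is in the pocket at (279–348, 269–318) px in the wrist view, button up. The lid is fully open, nothing else has moved, and the gripper is clear. Handing in.

```bash
python3 - <<'E'
from s import *
job_done(); print(current_t())
E
```

```text
the job is handed in; nothing more can be done
the job is handed in; nothing more can be done
```

The yellow remote is now in the box's pocket, flat and button up, with the lid left open. I handed the job in at about 34 s of the 72 s allowed.

- **Steps, in order:**
  - I set the remote down on the left-most mat and pressed the lid front about 5 mm. The force rose to about 10 N there, at its stop.
  - I let the lid rise against the fingers at 0.05 m/s to about 0.68 rad, then pushed it over centre.
  - I took the remote again by its short ends and lowered it until it touched the pocket floor, then released it.
- **Lid:** the side view puts its corners where a 1.9 rad opening would be. It stayed there after I let go.
- **Remote:** it measures about 1–2 mm from the pocket centre, at the expected height. There is about 6 mm of room on the tight sides.
- **Bystanders:** I compared the before and after pictures by eye and saw no change.
- **Not measured:** I didn't read the lid's speed directly. The slow finger motion kept it well below 3 rad/s, except that any small hop as the fingers left it at about 0.68 rad was not observed.
- **Disagreements:** one wrist view taken before the arm had settled was 2–3 mm off the others, so I corrected it with a closer look before gripping the remote.

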